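# Weigh an aluminium block in a tared tray

### The job

Weigh the aluminium block: set the empty weighing tray centred on the scale's round pan, let go of it, and press the blue tare key on the terminal until you feel its firm resistance (about 6 N, held for a moment, firmly but never hard). Then set the block down flat in the tray without dropping it, let go, half-press the yellow record button to its first click and hold it there for half a second, and after that press it right down and release it. Do not press the white or the red key, do not press the tare key again once the block is in the tray nor record before it is, and leave the other tools where they lie.

Things in the scene. Friction and masses are not known exactly. Their poses are not given: they have to be found in the camera images.
- scale: bench scale, white 160 x 160 mm base with a round steel pan of 160 mm diameter on it; fixed to the bench; origin under its centre, on the bench, z up; yaw varies
- scale_pan (a point): centre of the flat top of the scale's pan, 50 mm above the bench
- terminal: grey keypad terminal, 120 mm (its x) x 190 mm (its y), fixed to the bench; origin under its centre, on the bench, z up. A display strip, top 47 mm up, fills x = +16 to +56 mm; in front, at x = -26 mm, a row of three square keys 30 x 30 mm: blue (tare) at y = +55 mm (left, seen from the robot), white at y = 0, red at y = -55 mm
- tare_key_top (a point): centre of the top of the blue tare key (white double bar on it), about 35 mm above the bench. Membrane key: travel 2 mm only, starts to give at 1.5 N and is on its stop at 7 N; it registers when pressed with over 4 N for 0.15 s, and is damaged over 40 N
- mode_key_top (a point): centre of the top of the white key: not to be pressed
- off_key_top (a point): centre of the top of the red key: not to be pressed
- mode_key: the white membrane key, origin at the centre of its underside
- off_key: the red membrane key, origin at the centre of its underside
- tare_key: the blue membrane key, origin at the centre of its underside, 4 mm below its top
- record_box: grey box 72 x 72 x 34 mm with one round yellow push button on top, fixed to the bench; origin under its centre, on the bench
- record_top (a point): centre of the flat top of the yellow button (40 mm diameter), 54 mm above the bench when released; pressed straight down, it sinks 5 mm in the first stage and 5 mm more in the second
- record_button (a joint): first stage of the yellow button, 0 released to 0.005 m at the first click: gives from 1.5 N, reaches the click at 3 N. Half-pressed is over 0.0035 m here with the second stage under 0.0015 m
- record_stage2 (a joint): second stage of the yellow button, 0 to 0.005 m: stays at 0 until the push exceeds 7 N, right down at 9 N. Both stages spring back
- tray: loose open aluminium weighing tray, 120 mm (its x) x 90 mm (its y), walls 20 mm high and 3 mm thick, floor 3 mm thick, 0.22 kg, with a black upright grip tab in the middle of its front (-x) end wall; origin under its centre, z up
- tray_tab (a point): middle of the top of the tray's grip tab, 46 mm above the tray's underside, 58 mm from the tray's centre toward -x; the tab is 12 mm thick (tray x) and 40 mm wide (tray y): grip it across the 12 mm
- tray_floor (a point): the place for the block: top of the tray's floor, 3 mm above its underside, 6 mm from the tray's centre toward +x; axes as the tray
- block: loose milled aluminium block with holes in its top, 40 mm (its x) x 60 mm (its y) x 28 mm high, about 0.24 kg; origin at the centre of its underside, z up
- black_tape: bystander: small roll of black tape, 50 mm across, 19 mm high; leave alone
- red_carton: bystander: flat red carton, 52 x 100 x 24 mm; leave alone
- c_clamp: bystander: blue C-clamp lying flat, 136 x 142 x 18 mm; leave alone
- pliers_combi: bystander: red-handled pliers lying flat, 181 mm long; leave alone

How it is judged (in metres and radians):
On the way, in this order (a step that is already met when the one before it is completed fails the run):
1. the empty tray stands on the pan, released (horizontal distance between tray and scale_pan below 0.025 m and z of tray in the frame of scale_pan below 0.005 m and angle between tray's own z axis and vertical below 0.06 rad and contact force between tray and the fingers below 0.2 N and contact force between tray and the arm below 0.2 N and linear speed of tray below 0.02 m/s), for 0.3 s.
2. the blue tare key is pressed with over 4 N while the empty tray stands on the pan (horizontal distance between tray and scale_pan below 0.025 m and z of tray in the frame of scale_pan below 0.005 m and angle between tray's own z axis and vertical below 0.06 rad and contact force between tare_key and anything else above 4 N), for 0.15 s.
3. the block lies flat in the tray on the pan, released (horizontal distance between tray and scale_pan below 0.025 m and z of tray in the frame of scale_pan below 0.005 m and angle between tray's own z axis and vertical below 0.06 rad and x of block in the frame of tray_floor between -0.04 and 0.04 m and y of block in the frame of tray_floor between -0.03 and 0.03 m and z of block in the frame of tray_floor between -0.004 and 0.006 m and angle between block's own z axis and vertical below 0.08 rad and contact force between block and the fingers below 0.2 N and contact force between block and the arm below 0.2 N), for 0.3 s.
4. the record button is held half-pressed at its first click (value of joint record_button above 0.0035 m and value of joint record_stage2 below 0.0015 m), for 0.3 s.
5. the record button is pressed right down (value of joint record_stage2 above 0.0035 m), for 0.1 s.
At the end, for the whole second after the job is handed in: The tray stands level on the scale's pan, its centre within 25 mm of the pan's; the block lies flat on the tray's floor, within 40 mm along and 30 mm across of the marked place; both at rest and released; the record button and the tare key are released (all of step 3 and contact force between tray and the fingers below 0.2 N and contact force between tray and the arm below 0.2 N and linear speed of each of tray, block below 0.02 m/s and value of joint each of record_button, record_stage2 below 0.0015 m and contact force between tare_key and anything else below 0.5 N); the robot touches nothing.
It fails at once if a key other than the blue one is pressed (contact force between any of mode_key, off_key and anything else above 2 N).
It fails at once if the tare key is pressed with over 40 N, or pressed again while the block is in the tray (contact force between tare_key and anything else above 40 N or (contact force between tare_key and anything else above 2 N and x of block in the frame of tray_floor between -0.04 and 0.04 m and y of block in the frame of tray_floor between -0.03 and 0.03 m and z of block in the frame of tray_floor between -0.004 and 0.006 m)).
It fails at once if the record button is pressed right down before the block is in the tray (value of joint record_stage2 above 0.0035 m and not (x of block in the frame of tray_floor between -0.04 and 0.04 m and y of block in the frame of tray_floor between -0.03 and 0.03 m and z of block in the frame of tray_floor between -0.004 and 0.006 m)).
It fails at once if the block is dropped: it falls freely, out of the gripper, at over 0.6 m/s ((contact force between block and the fingers below 0.2 N and contact force between block and the arm below 0.2 N) and linear speed of block above 0.6 m/s).
It fails at once if another tool is moved by more than 30 mm (distance of any of black_tape, red_carton, c_clamp, pliers_combi from where it was at the start of the episode above 0.03 m).
It also fails if it takes over 72 s, if anything falls off the work surface, if the arm or the gripper's body presses on something with over 40 N, if the wrist force passes 120 N, or if a joint passes its speed limit or range.

### The arm

A 6-joint arm with a two-finger parallel gripper is mounted at the origin on a cart in front of the work surface, level with it; the furniture and walls round the work are solid. World frame = base frame: x ahead of the robot, y to its left, z up, the work surface at z = 0. Lengths are in mm, angles in rad, forces in N, time in s.
With the tool pointing down it reaches from about 350 to 925 mm from the base axis. Payload 6.4 kg.
Tool frame: the origin (TCP) lies midway between the tips of the shut fingers; the grasp point (between the pads) lies 19 mm behind it (bot.hold_point_z is the distance from the TCP to the grasp point, in mm); z points along the fingers, y is the line along which they close (so a half turn about z gives the same grasp; the last joint's range is limited). The gripper opens to 94 mm and grips with 3 to 60 N. Pads are 16 mm wide; open, the fingers measure 119 mm over their backs; the gripper's body (75 mm by 177 mm) begins 78 mm behind the grasp point.
Start: joints at [1.14, 0.245, 1.558, -0, 1.339, -0.174], TCP at [165.088, 628.697, 205.455] pointing down, gripper open.
Joint ranges: [-3.13, 3.13], [-1.02, 2.26], [0.13, 2.54], [-0.95, 4.09], [0.21, 2.88], [-2.74, 2.74]. Speed limits (rad/s): [2.57, 2.57, 3.14, 3.14, 3.14, 3.14].

### API

Orientations are given as a 3x3 rotation matrix whose columns are the frame's x, y, z axes.
In Python, from rig import bot, imaging, get_state gives the robot as it stands (bot), with the cameras (imaging) and the readings as plain functions.
- The arm moves only by the tool inch_along, called after "Emit:" as name(argument=value, ...) on one line, values as JSON. Schema: {"type":"object","properties":{"steps":{"type":"array","items":{"type":"number"},"minItems":5,"maxItems":40},"only":{"type":"string"},"quiet":{"type":"boolean"},"lines":{"type":"string"}},"required":["steps"],"additionalProperties":false}. steps is one flat list of numbers that holds 1 to 8 rows one after another, with no inner brackets; each row has 5 numbers: dx, dy, dz in normalised numbers (1 is 60 cm), then a turn about the tool's z in normalised numbers (1 is pi rad), then the finger opening in mm; each row is the pose to reach, as a shift and turn from the pose commanded when the call began, along the tool's axes at that moment; what a row does not reach only later rows make up. A row lasts 1/12 s, in which the tool goes at most 41.7 mm and 0.125 rad, less where a joint would pass 70% of its speed; a pose out of reach is approached as far as the arm can. The fingers move at their own pace and stop on an object; the grip force is fixed at half the most. Time passes only in rows, so rows that do not move let the fingers close. The tool returns the time, the measured TCP pose, the force, the opening and the grip force at its end. only (a regular expression) keeps the lines of the reply that match it, lines (a string "A,B") keeps lines A to B, and quiet returns only ok. A shift or turn number past 1, either way, is cut back to 1. Input that does not fit is refused with a message, and nothing moves.
- get_state(): the state, without advancing time (a new reading comes with each control period).
- imaging.snapshot(name): name is "side" or "top" or "wrist"; returns (picture, depth): 400x640x3 uint8, red, green, blue; 400x640 float32, mm along the optical axis (not along the pixel's ray), 0 where there is no reading.
- imaging.camera_params(name): a dict with "fx", "fy", "cx", "cy" (pixels), "rvec" (rotation vector, rad) and "tvec" (3), from world to camera coordinates, as OpenCV has them; the wrist camera has in their place "hand_eye" (4x4, takes a point from camera to tool coordinates, whose origin is the TCP and whose axes are the flange's). Camera axes: x right, y down, z forward; pixel columns grow to the right and rows downward; lengths in mm; the calibration is good to about 2 mm. A picture is of the moment at which its call begins: read the wrist's pose just before it. camera_params takes no time and is no camera call.
- bot.hand_in(): hands the job in; it is judged then, once.
The state is a dict: "time": time; "qpos": joint angles; "joint_velocities": joint speeds; "tau": joint torques, N m; "tool_pos": TCP position; "eef_rot": TCP orientation; "contact_force": force on the tool from outside, world axes, zero at the start; "torque": the same for the moment, N m; "width": finger opening in mm; "grip_force": force on a finger pad.
Only numpy, scipy, OpenCV 4.12 (cv2) and the standard library are available. Lean on these libraries where they do the work, as an engineer would, in place of code of your own. Each camera call takes 0.05 s, during which the arm holds its last target. There are 200 camera calls.

## Working session

There is one attempt and no reset: what is moved stays moved. The work goes in short steps, Python scripts to look and compute and a tool call to move; the robot and the scene stay as the last step left them, time stands still between calls to the robot, and variables do not carry over. Pictures are saved under pics/ and viewed, at most 12 in all, crops included, and the job is handed in when it is done.

```bash
ls; mkdir -p pics
```

Run:
```python
from rig import bot, imaging, get_state
import cv2,numpy as np
s=get_state();print(s['time'],s['tool_pos'],s['eef_rot'],s['width'],bot.hold_point_z)
for n in ['top','side','wrist']:
    p,d=imaging.snapshot(n);cv2.imwrite(f'pics/{n}0.png',p[:,:,::-1]);np.savez(f'pics/{n}0.npz',p=p,d=d);print(n,imaging.camera_params(n),(d>0).mean())
```

```text
pics
rig.py
0.0 [164.85784575 628.15273431 204.38681322] [[-9.67199369e-01  2.54017297e-01 -7.70496588e-04]
 [ 2.54018262e-01  9.67197988e-01 -1.66592493e-03]
 [ 3.22049002e-04 -1.80700174e-03 -9.99998316e-01]] 94.10954111368356 18.8
top {'fx': 504.108487522104, 'fy': 504.108487522104, 'cx': 315.38500146408666, 'cy': 191.03965310531848, 'rvec': array([ 2.11435036, -2.15848463,  0.16485275]), 'tvec': array([1.26023570e+00, 5.94497206e+02, 1.28806366e+03])} 0.9962421875
side {'fx': 519.0306670550793, 'fy': 519.0306670550793, 'cx': 320.2461315242957, 'cy': 200.48553810980613, 'rvec': array([ 0.47270658, -2.68860814,  1.25130461]), 'tvec': array([ 523.95919217,  166.71759688, 1247.22539418])} 0.966640625
wrist {'fx': 282.04023312487425, 'fy': 282.04023312487425, 'cx': 315.56590379202584, 'cy': 197.88274717832545, 'hand_eye': array([[-9.77356328e-04, -9.71846478e-01, -2.35612962e-01,
         6.63097243e+01],
       [ 9.99998076e-01, -1.35053280e-03,  1.42248582e-03,
        -2.32719299e-02],
       [-1.70064087e-03, -2.35611119e-01,  9.71845928e-01,
        -1.80049960e+02],
       [ 0.00000000e+00,  0.00000000e+00,  0.00000000e+00,
         1.00000000e+00]])} 0.96916796875
```

View pics/top0.png

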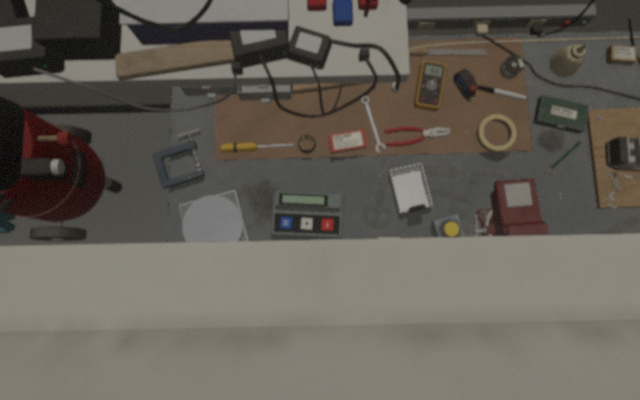

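View pics/side0.png

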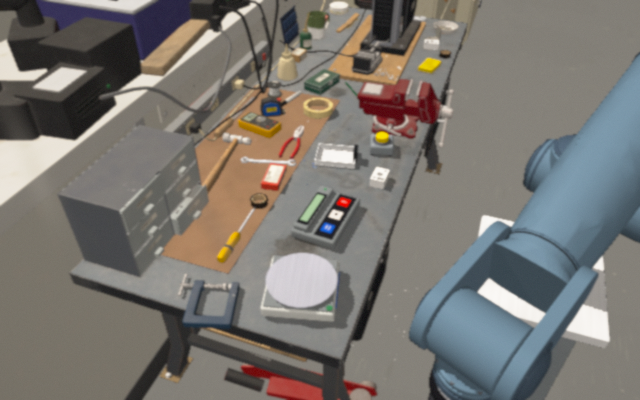

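The top view shows the scale pan at (213,222), the terminal at (307,214), the tray at (410,190) and the record button at (451,229); a beam covers everything below row 240. The side view shows the pan at (302,280), the tray at (336,156), the block at (379,177) and the yellow button at (382,138).

View pics/wrist0.png

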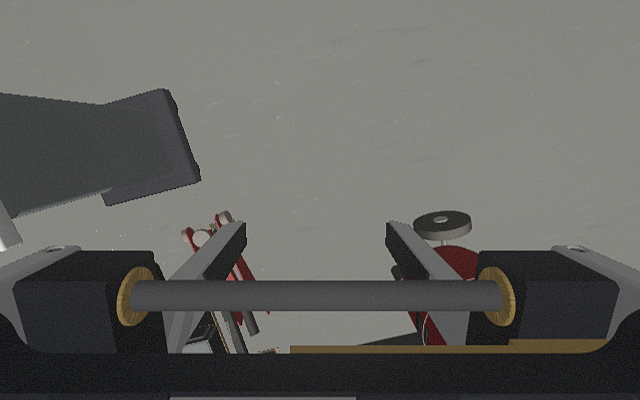

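Create h.py:
```python
from rig import bot, imaging, get_state
import cv2,numpy as np
def cam(name,st=None):
    c=imaging.camera_params(name);K=np.array([[c['fx'],0,c['cx']],[0,c['fy'],c['cy']],[0,0,1]])
    if name=='wrist':
        T=np.eye(4);T[:3,:3]=st['eef_rot'];T[:3,3]=st['tool_pos'];T=T@c['hand_eye'];R,o=T[:3,:3],T[:3,3]
    else:
        R=cv2.Rodrigues(c['rvec'])[0].T;o=-R@c['tvec']
    return K,R,o
def ray(C,uv):
    K,R,o=C;d=R@np.linalg.inv(K)@np.array([uv[0],uv[1],1.]);return o,d
def plane(C,uv,z):
    o,d=ray(C,uv);return o+d*(z-o[2])/d[2]
def cross(r1,r2):  # nearest points of two rays: midpoint and gap
    (a,u),(b,v)=r1,r2;s=np.linalg.lstsq(np.c_[u,-v],b-a,rcond=None)[0]
    p,q=a+u*s[0],b+v*s[1];return (p+q)/2,np.linalg.norm(p-q)
def proj(C,P):
    K,R,o=C;q=K@(R.T@(np.asarray(P)-o));return q[:2]/q[2]
def cloud(C,d):
    v,u=np.mgrid[:400,:640];K,R,o=C
    return np.dstack([(u-K[0,2])/K[0,0]*d,(v-K[1,2])/K[1,1]*d,d])@R.T+o
```

Run:
```python
from h import *
for n,px in [('top',[(213,222),(287,223),(327,225),(410,190),(451,229),(390,238)]),('side',[(302,280),(327,229),(336,156),(379,177),(382,138)])]:
    C=cam(n);d=np.load(f'pics/{n}0.npz')['d'];P=cloud(C,d)
    print(n,C[2])
    for u,v in px: print((u,v),P[v,u].round())
```

```text
top [ 383.22042265  -15.1899345  1365.81399591]
(213, 222) [517. 259.  52.]
(287, 223) [512.  66.  34.]
(327, 225) [505. -40.  36.]
(410, 190) [ 599. -269.    5.]
(451, 229) [ 486. -362.   51.]
(390, 238) [ 467. -206.   28.]
side [213.12791612 975.27819037 928.06687196]
(302, 280) [504. 266.  51.]
(327, 229) [512.  76.  36.]
(336, 156) [ 603. -272.    5.]
(379, 177) [ 447. -189.   26.]
(382, 138) [ 481. -347.   53.]
```

The wrist camera sees only the cart and floor from here, with nothing useful in it.

Run:
```python
from h import *
a=np.load('pics/top0.npz')['p'][150:245,375:475];b=np.load('pics/side0.npz')['p'][120:195,305:405]
f=lambda i:cv2.convertScaleAbs(cv2.resize(i,(500,int(i.shape[0]*5)),interpolation=cv2.INTER_CUBIC),alpha=1.2)
im=np.zeros((475,800,3),np.uint8)
A=cv2.resize(f(a),(400,380));B=cv2.resize(f(b),(400,300));im[:380,:400]=A;im[:300,400:]=B
cv2.imwrite('pics/crop.png',im[:380,:,::-1])
```

```text
(no output)
```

View pics/crop.png

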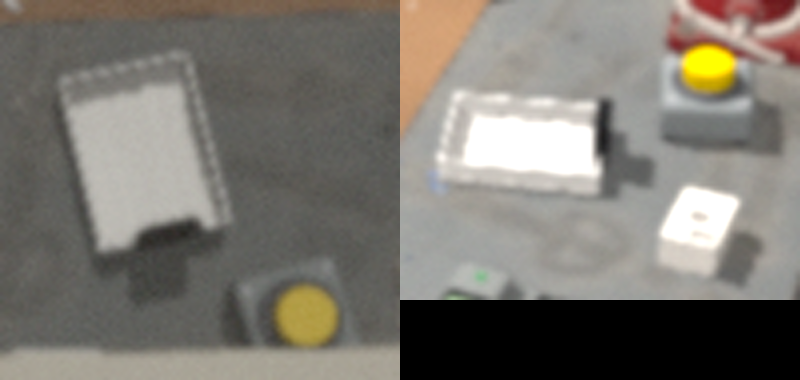

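The crop shows the tray's rim corners at top-view pixels (390,170), (421,163), (432,204), (399,213), with its black tab at about (417,208) on the robot's side. The block, a white box with holes, is at side-view pixel (379,177).

Run:
```python
from h import *
C=cam('top');S=cam('side')
P=np.array([plane(C,p,20) for p in [(390.5,169.5),(421.3,163),(432,204.5),(399.3,213)]])
print(P.round(),P.mean(0)); 
x=(P[0]+P[1]-P[2]-P[3]);print('yaw',np.arctan2(x[1],x[0]))
print('tab top',cross(ray(C,(417,208)),ray(S,(355.5,146))))
p=np.load('pics/side0.npz');im=p['p'];cl=cloud(S,p['d'])
R=cl[150:200,360:400];m=(R[...,2]>22)&(R[...,2]<32)&(R[...,0]<490)
Q=R[m][:,:2].astype(np.float32);print('block top',m.sum(),cv2.minAreaRect(Q),R[m][:,2].mean())
# yellow
for n in ['top','side']:
    q=np.load(f'pics/{n}0.npz')['p'];h=cv2.cvtColor(q,cv2.COLOR_RGB2HSV);Cc=cam(n)
    for nm,lo,hi in [('yel',(20,120,90),(35,255,255)),('blue',(105,120,60),(125,255,255))]:
        k,l,st,ce=cv2.connectedComponentsWithStats(cv2.inRange(h,lo,hi))
        for i in range(1,k):
            if st[i,4]>40:
                w=plane(Cc,ce[i],35 if nm=='blue' else 54)
                if 350<w[0]<700 and abs(w[1])<500: print(n,nm,st[i],ce[i].round(1),w.round(1))
```

```text
[[ 654. -216.   20.]
 [ 670. -301.   20.]
 [ 555. -324.   20.]
 [ 534. -235.   20.]] [ 603.4027538  -268.93229215   20.        ]
yaw 0.1736133045840496
tab top (array([ 543.57894179, -275.99053475,   53.76434128]), np.float64(1.6614991592110213))
block top 203 ((452.0098876953125, -250.50875854492188), (45.07319641113281, 170.69171142578125), 5.862884044647217) 27.431198296550317
top yel [444 222  15  14 178] [451.  228.7] [ 486.8 -361.4   54. ]
top blue [280 217  12  12  93] [285.7 222.2] [514.6  69.3  35. ]
side yel [375 131  14  12 140] [381.8 136.6] [ 483.3 -352.3   54. ]
side blue [319 222  17  13 133] [327.2 227.9] [512.8  71.3  35. ]
```

Add to h.py:
```python
def to(x,y,z,yaw=None,s=None):
    """shift in tool axes and turn bringing the TCP to world xyz with tool y axis at world angle yaw"""
    s=s or get_state();R=np.array(s['eef_rot']);d=R.T@(np.array([x,y,z],float)-s['tool_pos'])
    a=np.arctan2(R[1,1],R[0,1]);t=0 if yaw is None else -((yaw-a+np.pi)%(2*np.pi)-np.pi)
    print('at',np.round(s['tool_pos'],1),'yaw',round(a,3),'-> d',d.round(1),'turn',round(t,3))
```

Run:
```python
from h import *
d=np.load('pics/top0.npz')['d'];P=cloud(cam('top'),d);print(P[290,100:600:100].round(),P[370,300].round())
to(480,250,230,.17);to(520,-340,220,.17)
```

```text
[[ 380.   37. 1243.]
 [ 379.   13. 1243.]
 [ 379.  -11. 1243.]
 [ 379.  -34. 1244.]
 [ 378.  -58. 1244.]] [ 364.  -11. 1259.]
at [164.9 628.3 204.6] yaw 1.314 -> d [-400.8 -285.9  -25. ] turn 1.144
at [164.9 628.3 204.6] yaw 1.314 -> d [-589.4 -846.3  -14.3] turn 1.144
```

Careful with the scale: shifts go in shares of 60 cm and turns go in shares of pi rad. That gives: -256 mm is -0.4267, -224 mm is -0.3733, 0.8 rad is 0.2546.

Emit:
inch_along(steps=[-0.0533, -0.0383, -0.0083, 0.0318, 94, -0.1067, -0.0767, -0.0167, 0.0637, 94, -0.16, -0.115, -0.025, 0.0955, 94, -0.2133, -0.1533, -0.0333, 0.1273, 94, -0.2667, -0.1917, -0.0417, 0.1592, 94, -0.32, -0.23, -0.0417, 0.191, 94, -0.3733, -0.2683, -0.0417, 0.2228, 94, -0.4267, -0.3067, -0.0417, 0.2546, 94])

```text
time: 0.82
tool_pos: [366.7, 384.0, 230.4]
eef_rot: [[-0.488, 0.873, 0.0], [0.873, 0.488, 0.0], [0.0, 0.0, -1.0]]
contact_force: [0.0, 0.3, -0.5]
width: 93.5
grip_force: 0.0
```

```bash
python3 -c "
from h import *
to(460,250,230,.17);to(520,-340,220,.17)"
```

```text
at [366.7 384.  230.4] yaw 0.509 -> d [-162.5   16.1    0.4] turn 0.339
at [366.7 384.  230.4] yaw 0.509 -> d [-706.9 -219.2   10.4] turn 0.339
```

Scaled: -304 mm is -0.5067, -266 mm is -0.4433, 0.339 rad is 0.1079.

Emit:
inch_along(steps=[-0.0633, -0.01, 0, 0.0318, 94, -0.1267, -0.02, 0, 0.0637, 94, -0.19, -0.03, 0, 0.0955, 94, -0.2533, -0.04, 0, 0.1079, 94, -0.3167, -0.06, 0, 0.1079, 94, -0.38, -0.0833, 0, 0.1079, 94, -0.4433, -0.1067, 0, 0.1079, 94, -0.5067, -0.1333, 0, 0.1079, 94])

```text
time: 1.48
tool_pos: [445.6, 79.8, 230.4]
eef_rot: [[-0.174, 0.985, 0.0], [0.985, 0.174, 0.0], [-0.0, 0.0, -1.0]]
contact_force: [0.3, 0.2, 0.4]
width: 94.1
grip_force: 0.0
```

```bash
python3 -c "
from h import *
to(520,-340,220,.17)"
```

```text
at [445.6  79.8 230.4] yaw 0.175 -> d [-426.4    0.    10.4] turn 0.005
```

Scaled: -320 mm is -0.5333, -280 mm is -0.4667.

Emit:
inch_along(steps=[-0.0667, 0, 0, 0, 94, -0.1333, 0, 0, 0, 94, -0.2, 0, 0, 0, 94, -0.2667, 0, 0, 0, 94, -0.3333, 0, 0, 0, 94, -0.4, 0, 0, 0, 94, -0.4667, 0, 0, 0, 94, -0.5333, 0, 0, 0, 94], quiet=true)

```text
ok
```

Emit:
inch_along(steps=[-0.0667, 0, 0.0033, 0, 94, -0.1333, 0, 0.0083, 0, 94, -0.1767, 0, 0.0167, 0, 94, -0.1767, 0, 0.0167, 0, 94, -0.1767, 0, 0.0167, 0, 94])

```text
time: 2.57
tool_pos: [519.4, -338.4, 219.3]
eef_rot: [[-0.172, 0.985, -0.001], [0.985, 0.172, 0.002], [0.002, -0.001, -1.0]]
contact_force: [0.2, 0.4, -1.3]
width: 94.1
grip_force: 0.0
```

Run:
```python
from h import *
s=get_state();p,d=imaging.snapshot('wrist');np.savez('pics/w1.npz',p=p,d=d,t=s['tool_pos'],R=s['eef_rot']);cv2.imwrite('pics/w1.png',p[:,:,::-1])
```

```text
(no output)
```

View pics/w1.png

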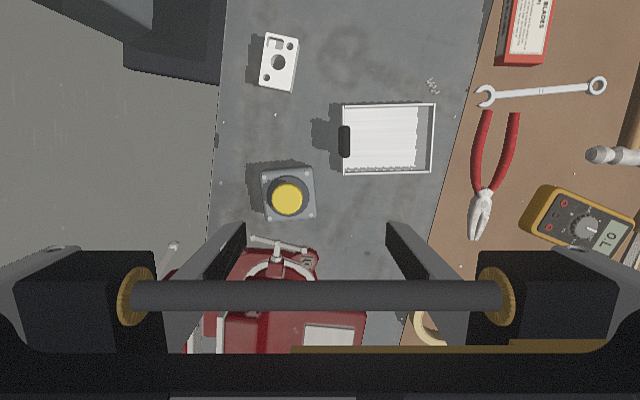

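The wrist view shows the block at (279,62), the tray spanning (341–434,103–174) with its tab at (345,142), and the button at (287,198); the pliers are well clear on the right.

Create m.py:
```python
from h import *
import sys
f=np.load(sys.argv[1]);p,d=f['p'],f['d'];W=cam('wrist',dict(tool_pos=f['t'],eef_rot=f['R']));P=cloud(W,d)
h=cv2.cvtColor(p,cv2.COLOR_RGB2HSV)
def rect(m,z,name,box=None):
    if box: b=np.zeros_like(m);b[box[1]:box[3],box[0]:box[2]]=1;m=m*b
    k,l,st,ce=cv2.connectedComponentsWithStats(m.astype(np.uint8))
    i=1+np.argmax(st[1:,4]);v,u=np.where(l==i)
    zz=np.median(P[...,2][l==i])
    Q=np.array([plane(W,q,z if z is not None else zz)[:2] for q in zip(u,v)],np.float32)
    r=cv2.minAreaRect(Q);print(name,'n',len(u),'px',ce[i].round(1),'z',zz.round(1),'rect',np.round(r[0],1),np.round(r[1],1),round(r[2],1));return r,ce[i],zz
```

Run:
```python
import sys;sys.argv=['m','pics/w1.npz']
exec(open('m.py').read())
white=(p.min(2)>110)
Z=P[...,2]
b=rect((Z>21)&(Z<36),28,'block by depth',(240,20,320,105))
rect((white)&(Z>12),28,'block white',(240,20,320,105))
rect(white,20,'tray white',(335,90,445,180))
rect((h[...,2]<60)&(Z>30),46,'tab',(330,115,360,165))
y=cv2.inRange(h,(20,120,90),(35,255,255))>0
r,c,z=rect(y,54,'button',(250,160,330,230))
S=cam('side');T=cam('top')
print('record w/side',cross(ray(W,c),ray(S,(381.8,136.6))),'w/top',cross(ray(W,c),ray(T,(451,228.7))))
print('tab w/top',plane(W,(345,142),46))
print('bench z',np.median(Z[100:150,250:310]))
```

```text
block by depth n 1461 px [278.   62.9] z 28.5 rect [ 450.5 -200.3] [60.9 40.8] 88.6
block white n 1637 px [278.2  61.7] z 28.4 rect [ 451.  -200.5] [61.3 41.6] 88.6
tray white n 8576 px [392.7 134.7] z 3.5 rect [ 608.7 -262.1] [149.8 114.2] 9.9
tab n 128 px [344.1 141.4] z 45.4 rect [ 546.8 -279.2] [11.2 37.5] 11.0
button n 777 px [286.7 198. ] z 54.4 rect [ 487.8 -359.8] [40.4 38.4] 55.5
record w/side (array([ 486.39238634, -361.63545299,   47.66236341]), np.float64(2.0583785909235974)) w/top (array([ 487.2849259 , -362.29978043,   47.52789096]), np.float64(1.8503114068536686))
tab w/top [ 547.46336666 -279.44631416   46.        ]
bench z 0.6428158602798248
```

Run:
```python
from h import *
to(547.2,-279.3,21,.178)
```

```text
at [ 519.6 -337.3  219.8] yaw 0.175 -> d [ 52.1  37.4 198.9] turn -0.003
```

Scaled: 150 mm is 0.25, 135 mm is 0.225.

Emit:
inch_along(steps=[0.0417, 0.03, 0.025, 0, 60, 0.0867, 0.0617, 0.0583, 0, 60, 0.0867, 0.0617, 0.1167, 0, 60, 0.0867, 0.0617, 0.175, 0, 60, 0.0867, 0.0617, 0.225, 0, 60, 0.0867, 0.0617, 0.25, 0, 60, 0.0867, 0.0617, 0.25, 0, 60, 0.0867, 0.0617, 0.25, 0, 60])

```text
time: 3.28
tool_pos: [547.1, -278.7, 70.5]
eef_rot: [[-0.176, 0.984, -0.001], [0.984, 0.176, 0.001], [0.001, -0.001, -1.0]]
contact_force: [0.6, 0.0, 0.4]
width: 59.7
grip_force: 0.0
```

Run:
```python
from h import *
to(547.2,-279.3,21,.178)
s=get_state();p,d=imaging.snapshot('wrist');np.savez('pics/w2.npz',p=p,d=d,t=s['tool_pos'],R=s['eef_rot'])
import sys;sys.argv=['m','pics/w2.npz']
exec(open('m.py').read())
Z=P[...,2]
m=(Z>38)&(Z<55)&(h[...,2]<70);rect(m,46,'tab',(200,150,440,330))
cv2.imwrite('pics/w2.png',p[:,:,::-1])
```

```text
at [ 547.1 -278.7   70.5] yaw 0.176 -> d [-0.7 -0.  49.5] turn -0.002
tab n 748 px [313.8 218.7] z 46.0 rect [ 546.9 -277.6] [11.4 39.8] 10.3
```

Scaled: 49 mm is 0.0817, 40 mm is 0.0667.

Emit:
inch_along(steps=[0, 0, 0.0333, 0, 60, 0, 0, 0.0667, 0, 60, 0, 0, 0.0817, 0, 60, 0, 0, 0.0817, 0, 60, 0, 0, 0.0817, 0, 4, 0, 0, 0.0817, 0, 4, 0, 0, 0.0817, 0, 4, 0, 0, 0.0817, 0, 4])

```text
time: 4.0
tool_pos: [548.1, -280.7, 22.8]
eef_rot: [[-0.174, 0.985, 0.002], [0.985, 0.174, -0.001], [-0.002, 0.001, -1.0]]
contact_force: [0.3, -0.0, 0.2]
width: 36.7
grip_force: 0.0
```

Emit:
inch_along(steps=[0, 0, 0, 0, 4, 0, 0, 0, 0, 4, 0, 0, 0, 0, 4, 0, 0, -0.0083, 0, 4, 0, 0, -0.02, 0, 4, 0, 0, -0.0367, 0, 4, 0, 0, -0.0583, 0, 4, 0, 0, -0.0833, 0, 4])

```text
time: 4.67
tool_pos: [547.0, -280.0, 72.4]
eef_rot: [[-0.174, 0.985, -0.001], [0.985, 0.174, 0.0], [0.001, -0.001, -1.0]]
contact_force: [-0.1, -0.9, -2.8]
width: 11.7
grip_force: 30.0
```

Run:
```python
from h import *
for n,b in [('top',(160,180,270,240)),('side',(240,230,360,330))]:
    f=np.load(f'pics/{n}0.npz');C=cam(n);P=cloud(C,f['d']);m=(P[...,2]>44)&(P[...,2]<58)
    B=np.zeros_like(m);B[b[1]:b[3],b[0]:b[2]]=1
    m=cv2.morphologyEx((m&B).astype(np.uint8),cv2.MORPH_OPEN,np.ones((3,3)))
    v,u=np.where(m);Q=np.array([plane(C,q,50)[:2] for q in zip(u,v)],np.float32)
    print(n,len(u),cv2.minEnclosingCircle(Q),Q.mean(0),np.median(P[...,2][m>0]),Q.min(0),Q.max(0), v.min(),v.max())
s=get_state();p,d=imaging.snapshot('wrist');np.savez('pics/w3.npz',p=p,d=d,t=s['tool_pos'],R=s['eef_rot']);cv2.imwrite('pics/w3.png',p[:,:,::-1])
W=cam('wrist',s);Z=cloud(W,d)
for u,v in [(360,200),(400,200),(440,200),(480,190)]: print(p[v,u],Z[v,u].round(1))
to(450,-60,165,0);to(430,200,165,0)
```

```text
top 2223 ((509.600341796875, 260.689453125), 79.78565979003906) [523.4514  260.64645] 50.586826986748974 [471.60995 182.80095] [586.7511  340.20093] 196 239
side 3091 ((507.7936096191406, 261.7092590332031), 80.4145736694336) [506.49963 264.8425 ] 50.693256472429084 [428.47513 181.35188] [586.4211  341.96158] 253 307
[220 219 217] [ 577.6 -257.1   51.5]
[222 220 218] [ 606.6 -252.    51.5]
[220 219 217] [ 634.8 -246.7   52.9]
[93 95 90] [ 657.  -233.8   59.8]
at [ 549.2 -281.5   76.4] yaw 0.175 -> d [235.1 -58.8 -89.8] turn 0.175
at [ 549.2 -281.5   76.4] yaw 0.175 -> d [494.6 -33.1 -90.8] turn 0.175
```

View pics/w3.png

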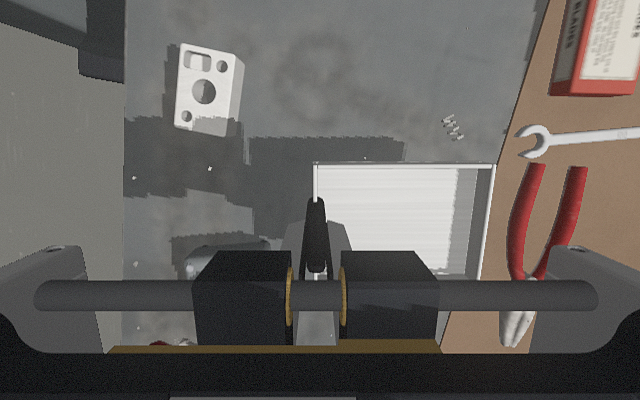

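The tray hangs level in the gripper, its floor spanning (315–495,165–280), and nothing else was disturbed.

Scaled: 175 mm is 0.2917, 145 mm is 0.2417.

Emit:
inch_along(steps=[0, 0, -0.025, 0, 4, 0, 0, -0.0667, 0, 4, 0.0417, -0.0067, -0.1083, 0, 4, 0.0917, -0.0167, -0.1417, 0, 4, 0.1417, -0.025, -0.15, 0, 4, 0.1917, -0.0333, -0.15, 0, 4, 0.2417, -0.0417, -0.15, 0, 4, 0.2917, -0.05, -0.15, 0, 4])

```text
time: 5.38
tool_pos: [486.9, -112.0, 162.4]
eef_rot: [[-0.174, 0.985, 0.001], [0.985, 0.174, -0.001], [-0.001, 0.001, -1.0]]
contact_force: [-0.2, 0.1, -2.3]
width: 11.6
grip_force: 30.0
```

```bash
python3 -c "
from h import *
to(451,251,160,.175)"
```

```text
at [ 486.9 -112.   162.4] yaw 0.175 -> d [363.7  27.8   2.1] turn -0.0
```

Scaled: 270 mm is 0.45, 240 mm is 0.4.

Emit:
inch_along(steps=[0.05, 0.0033, 0, 0, 4, 0.1083, 0.0083, 0, 0, 4, 0.1667, 0.0133, 0, 0, 4, 0.225, 0.0183, 0, 0, 4, 0.2833, 0.0233, 0, 0, 4, 0.3417, 0.0283, 0, 0, 4, 0.4, 0.0333, 0, 0, 4, 0.45, 0.0367, 0, 0, 4])

```text
time: 6.05
tool_pos: [461.6, 158.8, 162.4]
eef_rot: [[-0.175, 0.985, 0.002], [0.985, 0.175, 0.001], [0.0, 0.002, -1.0]]
contact_force: [0.8, -1.0, -2.9]
width: 11.7
grip_force: 30.0
```

Emit:
inch_along(steps=[0.05, 0.0033, 0, 0, 4, 0.1, 0.0067, 0, 0, 4, 0.1333, 0.0083, 0, 0, 4, 0.15, 0.01, 0, 0, 4, 0.1567, 0.01, 0, 0, 4, 0.1567, 0.01, 0, 0, 4, 0.1567, 0.01, 0, 0, 4])

```text
time: 6.63
tool_pos: [451.7, 249.5, 161.5]
eef_rot: [[-0.173, 0.985, 0.0], [0.985, 0.173, -0.0], [-0.0, 0.0, -1.0]]
contact_force: [0.7, -1.0, -1.4]
width: 11.8
grip_force: 30.0
```

Run:
```python
from h import *
s=get_state();p,d=imaging.snapshot('wrist');np.savez('pics/w4.npz',p=p,d=d,t=s['tool_pos'],R=s['eef_rot']);cv2.imwrite('pics/w4.png',p[:,:,::-1])
to(451.4,251,73,.175)
W=cam('wrist',s);P=cloud(W,d);Z=P[...,2];m=(Z>40)&(Z<57)
v,u=np.where(m&(np.hypot(P[...,0]-508,P[...,1]-261)<110));print(len(u),P[v,u].min(0).round(),P[v,u].max(0).round())
q,g=imaging.snapshot('side');np.savez('pics/s4.npz',p=q,d=g)
```

```text
at [451.8 249.2 161.5] yaw 0.174 -> d [ 1.8 -0.1 88.5] turn -0.001
6595 [420. 220.  40.] [574. 352.  53.]
```

View pics/w4.png

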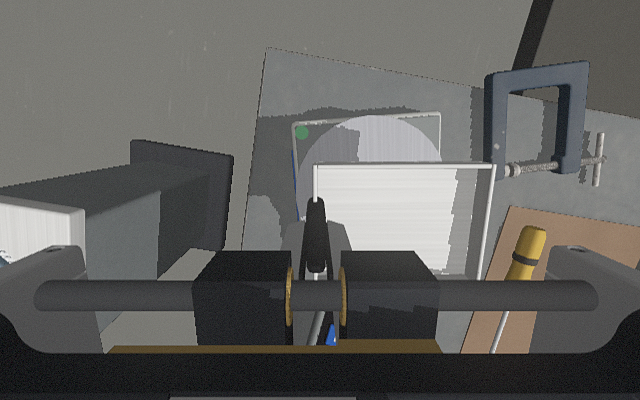

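The tray hangs over the pan (its rim showing at (320–450,115–160)) and is well clear of the clamp at (540,120).

Scaled: 84 mm is 0.14, 82 mm is 0.1367.

Emit:
inch_along(steps=[0.0033, 0, 0.0417, 0, 4, 0.0033, 0, 0.0833, 0, 4, 0.0033, 0, 0.1167, 0, 4, 0.0033, 0, 0.13, 0, 4, 0.0033, 0, 0.1367, 0, 4, 0.0033, 0, 0.14, 0, 4, 0.0033, 0, 0.14, 0, 4, 0.0033, 0, 0.14, 0, 4])

```text
time: 7.4
tool_pos: [452.2, 252.4, 78.8]
eef_rot: [[-0.174, 0.985, 0.002], [0.985, 0.174, 0.001], [0.0, 0.002, -1.0]]
contact_force: [0.8, -0.0, -1.4]
width: 11.5
grip_force: 30.0
```

```bash
python3 -c "
from h import *
s=get_state();p,d=imaging.snapshot('wrist');P=cloud(cam('wrist',s),d)
print(s['tool_pos'],[P[v,u].round(1).tolist() for u,v in [(360,200),(400,200),(440,200),(360,230),(440,230)]])"
```

```text
[452.22831473 252.3681637   78.76373172] [[482.8, 275.4, 58.6], [511.8, 280.3, 58.2], [540.1, 285.6, 59.5], [487.6, 252.7, 58.6], [546.8, 263.0, 58.8]]
```

Scaled: 5 mm is 0.0083, 4 mm is 0.0067.

Emit:
inch_along(steps=[0, 0, 0.0033, 0, 4, 0, 0, 0.0067, 0, 4, 0, 0, 0.0083, 0, 4, 0, 0, 0.0083, 0, 4, 0, 0, 0.0083, 0, 4])

```text
time: 7.87
tool_pos: [451.8, 252.4, 73.7]
eef_rot: [[-0.174, 0.985, 0.001], [0.985, 0.174, -0.0], [-0.0, 0.001, -1.0]]
contact_force: [-2.7, -2.3, 4.4]
width: 11.6
grip_force: 30.0
```

```bash
python3 -c "
from h import *
s=get_state();p,d=imaging.snapshot('wrist');P=cloud(cam('wrist',s),d)
print(s['tool_pos'],[P[v,u].round(1).tolist() for u,v in [(360,200),(400,200),(440,200),(360,230),(440,230)]])"
```

```text
[451.7606587  252.35362782  73.72268325] [[482.0, 275.6, 54.7], [510.8, 280.6, 54.5], [539.5, 285.6, 54.5], [486.9, 252.9, 54.4], [545.9, 263.3, 54.5]]
```

Scaled: -75 mm is -0.125, -50 mm is -0.0833.

Emit:
inch_along(steps=[0, 0, 0, 0, 20, 0, 0, 0, 0, 40, 0, 0, 0, 0, 50, 0, 0, 0, 0, 50, 0, 0, 0, 0, 50, 0, 0, -0.0333, 0, 50, 0, 0, -0.0833, 0, 50, 0, 0, -0.125, 0, 50])

```text
time: 8.58
tool_pos: [450.8, 252.1, 148.2]
eef_rot: [[-0.174, 0.985, -0.001], [0.985, 0.174, -0.0], [-0.0, -0.001, -1.0]]
contact_force: [0.8, 0.3, -0.4]
width: 49.6
grip_force: 0.0
```

Run:
```python
from h import *
s=get_state();p,d=imaging.snapshot('wrist');np.savez('pics/w5.npz',p=p,d=d,t=s['tool_pos'],R=s['eef_rot']);
import sys;sys.argv=['m','pics/w5.npz']
exec(open('m.py').read());Z=P[...,2]
rect((Z>88)&(Z<102)&(h[...,2]<70),96,'tab',(200,150,440,330))
to(500,10,130,.175)
```

```text
tab n 338 px [315.5 208.5] z 95.5 rect [452.6 254.9] [11.3 39.9] 10.3
at [454.4 253.3 154.1] yaw 0.175 -> d [-247.6    2.3   23.9] turn 0.0
```

Scaled: -225 mm is -0.375, -205 mm is -0.3417.

Emit:
inch_along(steps=[-0.05, 0.0033, -0.0083, 0, 30, -0.1083, 0.0067, 0, 0, 10, -0.1667, 0.0133, 0, 0, 0, -0.225, 0.0167, 0, 0, 0, -0.2833, 0.0217, 0.0083, 0, 0, -0.3417, 0.0267, 0.0167, 0, 0, -0.375, 0.03, 0.025, 0, 0, -0.375, 0.03, 0.025, 0, 0])

```text
time: 9.3
tool_pos: [508.4, 30.6, 131.5]
eef_rot: [[-0.17, 0.986, -0.001], [0.986, 0.17, -0.001], [-0.0, -0.001, -1.0]]
contact_force: [0.2, 0.7, 0.6]
width: 1.2
grip_force: 0.0
```

Run:
```python
from h import *
s=get_state();p,d=imaging.snapshot('wrist');np.savez('pics/w6.npz',p=p,d=d,t=s['tool_pos'],R=s['eef_rot']);cv2.imwrite('pics/w6.png',p[:,:,::-1])
import sys;sys.argv=['m','pics/w6.npz']
exec(open('m.py').read());Z=P[...,2]
r,c,z=rect(cv2.inRange(h,(105,120,50),(125,255,255))>0,35,'blue',(100,20,540,225))
rect(cv2.inRange(h,(0,170,60),(8,255,255))>0,35,'red',(100,20,540,235))
print(cross(ray(W,c),ray(cam('side'),(327.2,227.9))))
print(s['width']);to(*r[0],55,.175)
```

```text
blue n 845 px [327.3 159.8] z 36.1 rect [514.6  70.8] [30.5 30.1] 85.9Traceback (most recent call last):
  File "<stdin>", line 6, in <module>
  File "<string>", line 8, in rect
    return _wrapfunc(a, 'argmax', axis=axis, out=out, **kwds)
    return bound(*args, **kwds)
ValueError: attempt to get argmax of an empty sequence
```

View pics/w6.png

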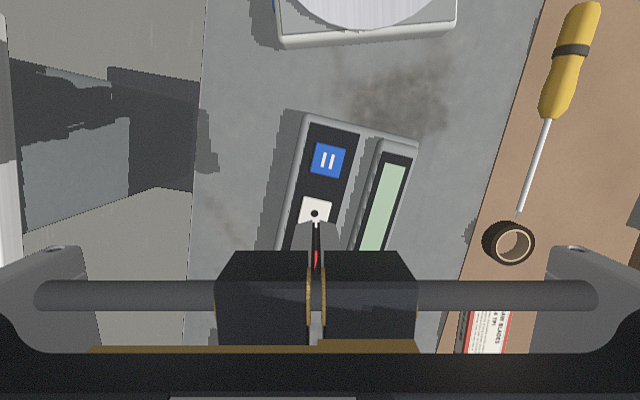

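The wrist view shows the blue key (white double bar) at (327,160) and the white key at (314,213), beside the display strip.

```bash
python3 -c "
from h import *
to(514.6,70.8,46,.175)"
```

```text
at [508.   32.4 131.8] yaw 0.172 -> d [36.6 13.2 85.8] turn -0.003
```

Scaled: 85 mm is 0.1417, 80 mm is 0.1333.

Emit:
inch_along(steps=[0.03, 0.01, 0.0167, 0, 0, 0.0617, 0.0217, 0.0417, 0, 0, 0.0617, 0.0217, 0.0833, 0, 0, 0.0617, 0.0217, 0.1167, 0, 0, 0.0617, 0.0217, 0.1333, 0, 0, 0.0617, 0.0217, 0.1417, 0, 0, 0.0617, 0.0217, 0.1417, 0, 0, 0.0617, 0.0217, 0.1417, 0, 0])

```text
time: 10.02
tool_pos: [515.0, 72.7, 48.3]
eef_rot: [[-0.174, 0.985, 0.001], [0.985, 0.174, 0.0], [-0.0, 0.001, -1.0]]
contact_force: [-0.3, 0.2, 0.3]
width: 0.4
grip_force: 0.0
```

```bash
python3 -c "
from h import *
for i in range(1):
  s=get_state();print(s['tool_pos'],s['contact_force'])"
```

```text
[515.00287616  72.74856889  48.30946741] [-0.25029139  0.17823621  0.30740035]
```

Scaled: 8 mm is 0.0133, 6 mm is 0.01.

Emit:
inch_along(steps=[0, 0, 0.005, 0, 0, 0, 0, 0.01, 0, 0, 0, 0, 0.0133, 0, 0, 0, 0, 0.0133, 0, 0, 0, 0, 0.0133, 0, 0])

```text
time: 10.43
tool_pos: [514.4, 72.4, 39.5]
eef_rot: [[-0.174, 0.985, 0.0], [0.985, 0.174, 0.0], [-0.0, 0.0, -1.0]]
contact_force: [-0.4, 0.8, 0.4]
width: 1.0
grip_force: 0.0
```

Scaled: 2 mm is 0.0033, 1 mm is 0.0017.

Emit:
inch_along(steps=[0, 0, 0.0017, 0, 0, 0, 0, 0.0033, 0, 0, 0, 0, 0.0033, 0, 0], only="pos|force:")

```text
tool_pos: [514.3, 72.4, 37.3]
contact_force: [-0.8, 0.6, 0.7]
grip_force: 0.0
```

Emit:
inch_along(steps=[0, 0, 0.0017, 0, 0, 0, 0, 0.0017, 0, 0], only="pos|force:")

```text
tool_pos: [514.3, 72.5, 36.3]
contact_force: [0.2, -0.4, -0.4]
grip_force: 0.0
```

Scaled: 1 mm is 0.0017.

Emit:
inch_along(steps=[0, 0, 0.0017, 0, 0, 0, 0, 0.0017, 0, 0], only="pos|force:")

```text
tool_pos: [514.5, 72.5, 35.6]
contact_force: [-0.6, 0.2, 1.8]
grip_force: 1.0
```

Scaled: 1 mm is 0.0017.

Emit:
inch_along(steps=[0, 0, 0.0017, 0, 0, 0, 0, 0.0017, 0, 0, 0, 0, 0.0017, 0, 0], only="pos|force:")

```text
tool_pos: [514.6, 72.5, 34.8]
contact_force: [-2.1, -0.0, 4.5]
grip_force: 2.1
```

Scaled: 0.5 mm is 0.0008.

Emit:
inch_along(steps=[0, 0, 0.0008, 0, 0, 0, 0, 0.0008, 0, 0, 0, 0, 0.0008, 0, 0], only="pos|force:")

```text
tool_pos: [514.5, 72.5, 34.3]
contact_force: [-2.0, -0.4, 4.6]
grip_force: 2.8
```

Scaled: 0.5 mm is 0.0008.

Emit:
inch_along(steps=[0, 0, 0.0008, 0, 0, 0, 0, 0.0008, 0, 0, 0, 0, 0.0008, 0, 0, 0, 0, 0.0008, 0, 0], only="pos|force:")

```text
tool_pos: [514.6, 72.5, 33.9]
contact_force: [-2.5, 0.1, 5.2]
grip_force: 3.3
```

Scaled: 1 mm is 0.0017.

Emit:
inch_along(steps=[0, 0, 0.0017, 0, 0, 0, 0, 0.0017, 0, 0, 0, 0, 0.0017, 0, 0, 0, 0, 0.0017, 0, 0, 0, 0, 0.0017, 0, 0], only="pos|force:")

```text
tool_pos: [514.6, 72.5, 33.6]
contact_force: [-5.1, 0.0, 12.2]
grip_force: 6.1
```

Firm resistance felt, so the tare is registered. Next is the block.

Scaled: -165 mm is -0.275, -135 mm is -0.225.

Emit:
inch_along(steps=[0, 0, -0.0167, 0, 0, 0, 0, -0.0667, 0, 0, 0, 0, -0.1333, 0, 30, -0.05, 0, -0.1667, 0, 60, -0.1083, 0, -0.1667, 0, 75, -0.1667, 0, -0.1667, 0, 75, -0.225, 0, -0.1667, 0, 75, -0.275, 0, -0.1667, 0, 75], only="pos|force:")

```text
tool_pos: [543.3, -92.0, 132.6]
contact_force: [0.8, 0.8, 0.6]
grip_force: 0.0
```

```bash
python3 -c "
from h import *
to(450.7,-200.4,130,-.024)"
```

```text
at [543.3 -92.  132.6] yaw 0.175 -> d [ -90.7 -110.     2.6] turn 0.199
```

Scaled: -110 mm is -0.1833, -102 mm is -0.17, 0.2 rad is 0.0637.

Emit:
inch_along(steps=[-0.0333, -0.0417, 0, 0.0159, 75, -0.0717, -0.0867, 0, 0.0318, 75, -0.1083, -0.1333, 0, 0.0477, 75, -0.14, -0.17, 0.0167, 0.0637, 75, -0.15, -0.1833, 0.0417, 0.0637, 75, -0.15, -0.1833, 0.0583, 0.0637, 75, -0.15, -0.1833, 0.0583, 0.0637, 75], only="pos|force:")

```text
tool_pos: [448.9, -196.9, 95.1]
contact_force: [-0.3, 0.1, 0.5]
grip_force: 0.0
```

Run:
```python
from h import *
s=get_state();p,d=imaging.snapshot('wrist');np.savez('pics/w7.npz',p=p,d=d,t=s['tool_pos'],R=s['eef_rot']);cv2.imwrite('pics/w7.png',p[:,:,::-1])
import sys;sys.argv=['m','pics/w7.npz']
exec(open('m.py').read());Z=P[...,2]
rect((Z>22)&(Z<34)&(np.hypot(P[...,0]-450,P[...,1]+200)<60),28,'block')
to(450.7,-200.4,15,-.024)
```

```text
block n 2255 px [315.8 210.9] z 28.6 rect [ 449.8 -199.8] [60.4 40. ] 88.5
at [ 449.9 -196.8   96.2] yaw -0.025 -> d [-3.7  1.1 81.2] turn -0.001
```

View pics/w7.png

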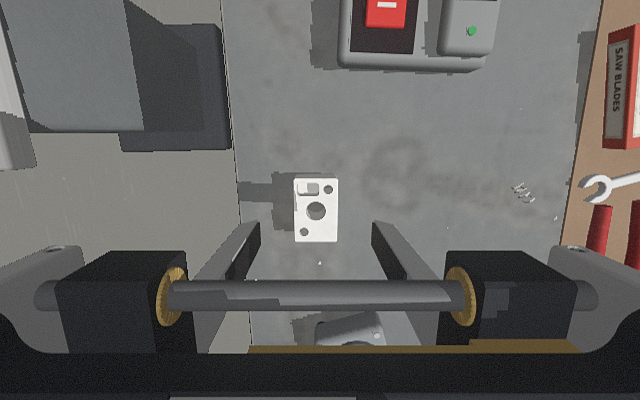

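The block is at (316,211), midway between the open fingers and square to them.

Scaled: 88 mm is 0.1467, 86 mm is 0.1433.

Emit:
inch_along(steps=[-0.005, 0, 0.0417, 0, 75, -0.005, 0, 0.0833, 0, 75, -0.005, 0, 0.1167, 0, 75, -0.005, 0, 0.1367, 0, 75, -0.005, 0, 0.1433, 0, 75, -0.005, 0, 0.1467, 0, 75, -0.005, 0, 0.1467, 0, 75], only="pos|force:")

```text
tool_pos: [451.3, -200.6, 10.0]
contact_force: [-0.2, -0.6, 0.1]
grip_force: 0.0
```

Emit:
inch_along(steps=[0, 0, 0, 0, 30, 0, 0, 0, 0, 30, 0, 0, 0, 0, 30, 0, 0, 0, 0, 30, 0, 0, 0, 0, 30, 0, 0, 0, 0, 30, 0, 0, -0.005, 0, 30, 0, 0, -0.0133, 0, 30])

```text
time: 14.82
tool_pos: [449.6, -200.2, 16.8]
eef_rot: [[0.025, 1.0, -0.002], [1.0, -0.025, 0.001], [0.001, -0.002, -1.0]]
contact_force: [-1.2, 0.0, -3.5]
width: 39.7
grip_force: 30.0
```

Scaled: 165 mm is 0.275, -155 mm is -0.2583.

Emit:
inch_along(steps=[0, 0, -0.0333, 0, 30, 0, 0, -0.0833, 0, 30, 0.0167, 0.0033, -0.1417, 0, 30, 0.05, 0.0083, -0.1917, 0, 30, 0.1, 0.015, -0.2333, 0, 30, 0.1583, 0.0217, -0.25, 0, 30, 0.2167, 0.03, -0.2583, 0, 30, 0.275, 0.0383, -0.2583, 0, 30], only="pos|force:")

```text
tool_pos: [478.3, -35.2, 174.6]
contact_force: [1.0, 0.3, -3.2]
grip_force: 30.0
```

```bash
python3 -c "
from h import *
to(515.6,266,172,.178)"
```

```text
at [478.3 -35.2 174.6] yaw -0.026 -> d [302.   29.5   2.4] turn -0.204
```

Scaled: 260 mm is 0.4333, 250 mm is 0.4167, -0.204 rad is -0.0649.

Emit:
inch_along(steps=[0.0583, 0.0067, 0, -0.0095, 30, 0.125, 0.0133, 0, -0.0191, 30, 0.1917, 0.02, 0, -0.0286, 30, 0.2583, 0.0267, 0, -0.0382, 30, 0.325, 0.0333, 0, -0.0477, 30, 0.3833, 0.0383, 0, -0.0573, 30, 0.4167, 0.0417, 0, -0.0649, 30, 0.4333, 0.0417, 0, -0.0649, 30], only="pos|force:")

```text
tool_pos: [508.5, 225.5, 172.2]
contact_force: [-0.0, -1.0, -2.3]
grip_force: 30.0
```

Run:
```python
from h import *
s=get_state();p,d=imaging.snapshot('wrist');np.savez('pics/w8.npz',p=p,d=d,t=s['tool_pos'],R=s['eef_rot']);cv2.imwrite('pics/w8.png',p[:,:,::-1])
import sys;sys.argv=['m','pics/w8.npz']
exec(open('m.py').read());Z=P[...,2]
n=np.hypot(P[...,0]-510,P[...,1]-265)<75
rect(n&(Z>86)&(Z<104)&(h[...,2]<80),96,'tab')
rect(n&(Z>49)&(Z<75)&(p.min(2)>100),70,'tray vis')
to(515.6,266,120,.178)
```

```text
tab n 573 px [260.9 162.2] z 95.9 rect [454.4 254.9] [12.7 38.2] 8.2
tray vis n 12505 px [326.7 143.8] z 53.5 rect [509.3 271.8] [139.9 130. ] 3.4
at [508.4 225.5 172.2] yaw 0.181 -> d [38.4 14.4 52.2] turn 0.003
```

View pics/w8.png

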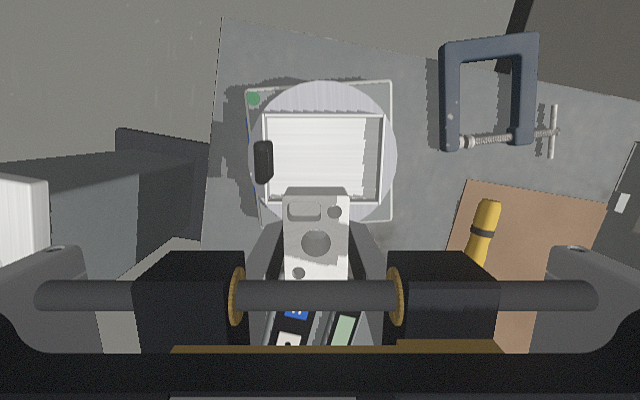

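The tray is centred on the pan, its floor at (265–383,113–205) and tab at (262,162), and the block is held level.

Scaled: 98 mm is 0.1633, 92 mm is 0.1533.

Emit:
inch_along(steps=[0.0333, 0.0133, 0, 0, 30, 0.0633, 0.025, 0.0083, 0, 30, 0.065, 0.025, 0.05, 0, 30, 0.065, 0.025, 0.1, 0, 30, 0.065, 0.025, 0.1333, 0, 30, 0.065, 0.025, 0.1533, 0, 30, 0.065, 0.025, 0.1633, 0, 30, 0.065, 0.025, 0.1633, 0, 30], only="pos|force:")

```text
tool_pos: [516.3, 262.9, 73.4]
contact_force: [-0.5, -0.1, -3.4]
grip_force: 30.0
```

Emit:
inch_along(steps=[0, 0, 0, 0, 30, 0, 0, 0.0033, 0, 30, 0, 0, 0.0067, 0, 30, 0, 0, 0.0067, 0, 30, 0, 0, 0.0067, 0, 30], only="pos|force:")

```text
tool_pos: [517.1, 264.0, 71.0]
contact_force: [0.6, 0.1, -2.8]
grip_force: 30.0
```

Scaled: 4 mm is 0.0067, 2 mm is 0.0033.

Emit:
inch_along(steps=[0, 0, 0.0033, 0, 30, 0, 0, 0.0067, 0, 30, 0, 0, 0.0067, 0, 30, 0, 0, 0.0067, 0, 30], only="pos|force:")

```text
tool_pos: [516.6, 263.9, 66.2]
contact_force: [0.1, -0.3, -2.1]
grip_force: 30.0
```

Emit:
inch_along(steps=[0, 0, 0.0017, 0, 30, 0, 0, 0.0033, 0, 30, 0, 0, 0.0033, 0, 30, 0, 0, 0.0033, 0, 30], only="pos|force:")

```text
tool_pos: [516.8, 263.9, 64.4]
contact_force: [0.7, -0.1, -3.3]
grip_force: 30.0
```

Scaled: 1 mm is 0.0017.

Emit:
inch_along(steps=[0, 0, 0.0017, 0, 30, 0, 0, 0.0017, 0, 30, 0, 0, 0.0017, 0, 30], only="pos|force:")

```text
tool_pos: [516.8, 263.9, 63.4]
contact_force: [-0.2, 0.3, -2.8]
grip_force: 30.0
```

Scaled: 1 mm is 0.0017.

Emit:
inch_along(steps=[0, 0, 0.0017, 0, 30, 0, 0, 0.0017, 0, 30, 0, 0, 0.0017, 0, 30], only="pos|t_force:")

```text
tool_pos: [517.1, 264.0, 62.7]
contact_force: [0.4, 0.2, -1.7]
```

Emit:
inch_along(steps=[0, 0, 0.0017, 0, 30, 0, 0, 0.0017, 0, 30, 0, 0, 0.0017, 0, 30], only="pos|t_force:")

```text
tool_pos: [517.1, 264.0, 62.6]
contact_force: [-1.7, -1.1, 5.9]
```

Scaled: -105 mm is -0.175, -70 mm is -0.1167.

Emit:
inch_along(steps=[0, 0, 0, 0, 46, 0, 0, 0, 0, 54, 0, 0, 0, 0, 58, 0, 0, 0, 0, 58, 0, 0, -0.0167, 0, 58, 0, 0, -0.0583, 0, 58, 0, 0, -0.1167, 0, 58, 0, 0, -0.175, 0, 58], only="pos|force:|width")

```text
tool_pos: [516.1, 263.7, 167.4]
contact_force: [0.7, -0.6, -0.3]
width: 58.0
grip_force: 0.0
```

Run:
```python
from h import *
s=get_state();p,d=imaging.snapshot('wrist');np.savez('pics/w9.npz',p=p,d=d,t=s['tool_pos'],R=s['eef_rot'])
import sys;sys.argv=['m','pics/w9.npz']
exec(open('m.py').read());Z=P[...,2];n=np.hypot(P[...,0]-510,P[...,1]-265)<85
rect(n&(Z>75)&(Z<88)&(p.min(2)>80),81,'block')
rect(n&(Z>88)&(Z<104)&(h[...,2]<80),96,'tab')
to(520,-80,170,.178)
```

```text
block n 1950 px [317.5 201. ] z 81.6 rect [518.4 265.3] [39.8 60.4] 10.7
tab n 534 px [245.8 201.9] z 95.8 rect [454.2 255. ] [12.8 39.9] 10.7
at [520.9 265.3 176.7] yaw 0.179 -> d [-339.6  -62.6    5.4] turn 0.001
```

Scaled: -293 mm is -0.4883, -255 mm is -0.425.

Emit:
inch_along(steps=[-0.05, -0.0083, 0, 0, 40, -0.1083, -0.02, 0, 0, 20, -0.1717, -0.0317, 0, 0, 0, -0.235, -0.0433, 0, 0, 0, -0.2983, -0.055, 0, 0, 0, -0.3617, -0.0667, 0, 0, 0, -0.425, -0.0783, 0, 0, 0, -0.4883, -0.09, 0, 0, 0], only="pos|width")

```text
tool_pos: [515.8, -35.8, 167.3]
width: 7.5
```

```bash
python3 -c "
from h import *
to(487.6,-360.5,110,.178)"
```

```text
at [515.8 -35.8 167.3] yaw 0.179 -> d [-314.4  -85.7   57.3] turn 0.001
```

Careful with the scale: shifts go in shares of 60 cm and turns go in shares of pi rad. That gives: -275 mm is -0.4583, -255 mm is -0.425.

Emit:
inch_along(steps=[-0.0617, -0.0167, 0, 0, 0, -0.1233, -0.0333, 0, 0, 0, -0.185, -0.05, 0, 0, 0, -0.2467, -0.0667, 0, 0, 0, -0.3083, -0.0833, 0, 0, 0, -0.37, -0.1, 0, 0, 0, -0.425, -0.1133, 0.0083, 0, 0, -0.4583, -0.12, 0.0167, 0, 0], quiet=true)

```text
ok
```

Emit:
inch_along(steps=[0, 0, 0, 0, 0, 0, 0, 0, 0, 0], only="pos|width")

```text
tool_pos: [493.7, -318.0, 156.5]
width: 0.4
```

Run:
```python
from h import *
s=get_state();p,d=imaging.snapshot('wrist');np.savez('pics/w10.npz',p=p,d=d,t=s['tool_pos'],R=s['eef_rot'])
import sys;sys.argv=['m','pics/w10.npz']
exec(open('m.py').read())
r,c,z=rect(cv2.inRange(h,(20,120,90),(35,255,255))>0,54,'button',(150,80,480,240))
to(*r[0],66,.178);to(487.6,-360.5,66,.178)
```

```text
button n 361 px [294.1 225.3] z 54.0 rect [ 480.1 -351.3] [39.2 20.4] 47.9
at [ 493.9 -317.1  156.7] yaw 0.179 -> d [-31.3 -19.7  90.6] turn 0.001
at [ 493.9 -317.1  156.7] yaw 0.179 -> d [-41.6 -14.   90.6] turn 0.001
```

Run:
```python
from h import *
for n in ['top','side']:
    f=np.load(f'pics/{n}0.npz');P=cloud(cam(n),f['d']);m=(P[...,0]>380)&(P[...,0]<600)&(P[...,1]<-385)&(P[...,1]>-470)&(P[...,2]<400)&(P[...,2]>15);Q=P[m];print(len(Q),Q.min(0).round(),Q.max(0).round())
```

```text
599 [ 462. -470.   15.] [ 599. -385.  147.]
626 [ 381. -470.   15.] [ 596. -385.  150.]
```

Emit:
inch_along(steps=[-0.0333, -0.0117, 0.0167, 0, 0, -0.0683, -0.0233, 0.05, 0, 0, -0.07, -0.0233, 0.0917, 0, 0, -0.07, -0.0233, 0.125, 0, 0, -0.07, -0.0233, 0.145, 0, 0, -0.07, -0.0233, 0.15, 0, 0, -0.07, -0.0233, 0.15, 0, 0], only="pos|force:")

```text
tool_pos: [487.8, -359.9, 66.2]
contact_force: [0.1, -0.1, -0.1]
grip_force: 0.0
```

Run:
```python
from h import *
R=np.array(get_state()['eef_rot']);t=np.array([487.8,-360,46])
for n in ['top','side']:
    f=np.load(f'pics/{n}0.npz');P=cloud(cam(n),f['d']).reshape(-1,3);L=(P-t)@R
    m=(abs(L[:,1])<110)&(L[:,0]<-20)&(L[:,0]>-130)&(P[:,2]>85)&(P[:,2]<400);Q=L[m];
    i=np.argsort(-Q[:,0])[:4];print(len(Q),Q[i].round(),P[m][i].round())
```

```text
611 [[ -99.  -32.  -92.]
 [-100.  -36.  -79.]
 [-100.  -36.  -85.]
 [-100.  -34.  -80.]] [[ 474. -463.  138.]
 [ 470. -465.  125.]
 [ 470. -465.  131.]
 [ 473. -465.  126.]]
761 [[ -86. -109.  -92.]
 [ -91. -108.  -79.]
 [ -91.  -62. -102.]
 [ -92. -109.  -93.]] [[ 396. -465.  138.]
 [ 398. -469.  125.]
 [ 443. -461.  148.]
 [ 397. -470.  139.]]
```

Emit:
inch_along(steps=[0, 0, 0.0067, 0, 0, 0, 0, 0.0133, 0, 0, 0, 0, 0.015, 0, 0, 0, 0, 0.015, 0, 0, 0, 0, 0.015, 0, 0], only="pos|force:")

```text
tool_pos: [487.8, -361.4, 57.9]
contact_force: [0.0, 0.6, 0.5]
grip_force: 0.0
```

Scaled: 6 mm is 0.01, 4 mm is 0.0067.

Emit:
inch_along(steps=[0, 0, 0.0033, 0, 0, 0, 0, 0.0067, 0, 0, 0, 0, 0.01, 0, 0, 0, 0, 0.01, 0, 0, 0, 0, 0.01, 0, 0], only="pos|t_force:")

```text
tool_pos: [487.9, -361.6, 51.8]
contact_force: [-0.2, 0.7, 3.4]
```

Emit:
inch_along(steps=[0, 0, 0.0017, 0, 0, 0, 0, 0.0033, 0, 0, 0, 0, 0.0033, 0, 0, 0, 0, 0.0033, 0, 0], only="pos|t_force:")

```text
tool_pos: [487.9, -361.5, 49.7]
contact_force: [-0.3, 0.2, 3.3]
```

Scaled: 1 mm is 0.0017, 0.5 mm is 0.0008.

Emit:
inch_along(steps=[0, 0, 0.0008, 0, 0, 0, 0, 0.0017, 0, 0, 0, 0, 0.0017, 0, 0, 0, 0, 0.0017, 0, 0, 0, 0, 0.0017, 0, 0, 0, 0, 0.0017, 0, 0, 0, 0, 0.0017, 0, 0, 0, 0, 0.0017, 0, 0], only="pos|t_force:")

```text
tool_pos: [487.9, -361.6, 49.2]
contact_force: [-1.1, 0.4, 5.9]
```

Emit:
inch_along(steps=[0, 0, 0, 0, 0, 0, 0, 0, 0, 0, 0, 0, 0, 0, 0, 0, 0, 0, 0, 0], only="pos|t_force:")

```text
tool_pos: [488.0, -361.6, 49.2]
contact_force: [-0.6, 0.9, 6.8]
```

Emit:
inch_along(steps=[0, 0, 0.0033, 0, 0, 0, 0, 0.0067, 0, 0, 0, 0, 0.01, 0, 0, 0, 0, 0.01, 0, 0, 0, 0, 0.01, 0, 0, 0, 0, 0.01, 0, 0], only="pos|t_force:")

```text
tool_pos: [488.0, -361.6, 44.1]
contact_force: [-3.0, 2.1, 11.8]
```

Right down (11.8 N, 5.1 mm below the click). Now I release it and rise.

Scaled: -110 mm is -0.1833, -85 mm is -0.1417.

Emit:
inch_along(steps=[0, 0, 0, 0, 0, 0, 0, 0, 0, 0, 0, 0, -0.0133, 0, 0, 0, 0, -0.0333, 0, 0, 0, 0, -0.0833, 0, 0, 0, 0, -0.1417, 0, 0, 0, 0, -0.1833, 0, 0, 0, 0, -0.1833, 0, 0], only="pos|t_force:")

```text
tool_pos: [489.9, -363.4, 158.9]
contact_force: [0.7, -0.5, 0.8]
```

Run:
```python
from h import *
q,g=imaging.snapshot('side');cv2.imwrite('pics/send.png',q[120:330,230:420,::-1].repeat(2,0).repeat(2,1))
```

```text
(no output)
```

View pics/send.png

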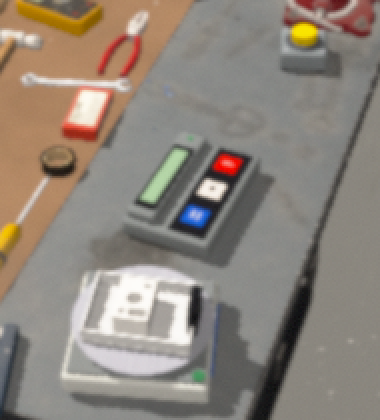

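The block lies flat in the tray on the pan at crop (135,310), the button at (303,35) is up again, and the other tools are where they were.

```bash
python3 -c "
from rig import bot, imaging, get_state
print(bot.hand_in())"
```

```text
the job is handed in; nothing more can be done
None
```

I completed every step in order and handed the job in; no verdict came back. The tare press peaked at about 12 N rather than 6 N, well under the 40 N limit.

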